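# Lock the bayonet lid of the dust filter

### The job

The lid of the dust filter canister has been set in place but not locked: it stands up on its spring, its pins still in the entry slots. Push the lid down against the spring, turn it clockwise (seen from above) about a quarter turn until the dot at the end of its rib comes to the double ridge on the canister, and let it spring up into its locking notch, then leave it. Leave the other things on the bench where they are.

Things in the scene. Friction and masses are not known exactly. Their poses are not given: they have to be found in the camera images.
- canister: Round finned metal filter canister fixed to the bench: flange 140 mm across, collar 120 mm across, top 94 mm up; hose stub 28 mm thick, 36 mm up, reaching 94 mm from the axis along its +x. Origin: centre of underside, on the lid's axis, z up. Outside the collar, 55 to 71 mm up: one ridge on its -x side marks the start, two ridges 80 deg clockwise from it (from above) mark locked.
- lid_top (a point): Centre of the lid's flat top, on its axis; turns with the lid (z up). Grey disc 116 mm across, 8 mm thick, top 114 mm above the bench unlocked, 110.5 locked. A straight black rib 92 long, 12 wide, 24 mm high stands across it along this point's x. The disc is free either side of the rib: press there and push the rib's side round, or pinch the rib. Two steel pins run in the collar's slots.
- pointer_end (a point): Top edge of one end of the rib: 46 mm from the lid's axis along -x of lid_top, 24 mm above the disc. A round steel dot (16 mm across) lies on the disc's rim at this end only; at the start it is over the single ridge, when locked over the middle of the double ridge.
- lid_press (a joint): How far the lid is pushed down, in m: 0 = up on its spring (start), 0.012 = hard stop. Spring: about 5 N to start it, 11 N at 0.010. It must be at least 0.008 down to turn; keep it 0.009 to 0.011 down all through the turn. In the locking notch the spring lifts it to about 0.0035.
- lid_turn (a joint): Angle of the lid, in rad, growing clockwise seen from above: 0 to 0.03 at the start, hard stop at 1.42. The lid can rise into the notch from about 1.38 on; once risen it cannot turn back. It turns easily (0.03 to 0.1 N m while pressed down) and stays where it is left.
- polishing_tin: Bystander: round blue-lidded tin of polishing paste, 64 mm across, 28 mm high. Origin: centre of its underside. To be left alone.
- plaster_model: Bystander: plaster jaw model, 62x66x28 mm. Origin: centre of its underside. To be left alone.
- crown: Bystander: small white three-tooth bridge, 11x26x8 mm. Origin: centre of its underside. To be left alone.
- wax_spatula: Bystander: slim double-ended hand tool with a black grip, 213 mm long. Origin: centre of its underside. To be left alone.
- pencil: Bystander: yellow pencil, 150 mm long. Origin: centre of its underside. To be left alone.
Things that resemble listed ones, but are neither listed nor needed, are in the scene too. Of the things that look like the canister, take the one that is nearest to the robot's base at the start.

How it is judged:
By the outcome, as a careful person would: the job done as asked, in the order asked, and still so for the second after the job is handed in, with the robot touching nothing.
It also fails if it takes over 38 s, if anything falls off the work surface, if the arm or the gripper's body presses on something with over 40 N, if the wrist force passes 120 N, or if a joint passes its speed limit or range.

### The arm

A 6-joint arm with a two-finger parallel gripper is mounted at the origin on a cart in front of the work surface, level with it; the furniture and walls round the work are solid. World frame = base frame: x ahead of the robot, y to its left, z up, the work surface at z = 0. Lengths are in m, angles in rad, forces in N, time in s.
With the tool pointing down it reaches from about 0.35 to 1 m from the base axis. Payload 7.1 kg.
Tool frame: the origin (TCP) lies between the finger pads; the fingertips stand bot.finger_overhang ahead of it and the grasp point (between the pads) lies 11 mm behind it (bot.finger_overhang is the distance from the TCP to the fingertips, in m); z points along the fingers, x is the direction in which the jaws open and shut, and the axes are right-handed (so a half turn about z gives the same grasp; the last joint's range is limited). The gripper opens to 85 mm and grips with 20 to 120 N. Pads are 22 mm wide; open, the fingers measure 114 mm over their backs; the gripper's body (76 mm by 85 mm) begins 54 mm behind the grasp point. The pads swing forward as they close: fully open they stand 13 mm farther back than shut.
Start: joints at [-1.166, 0.423, 1.63, -0, 1.089, -0.019], TCP at [0.257, -0.57, 0.217] pointing down, gripper open.
Joint ranges: [-3, 3], [-0.9, 2.11], [0.09, 2.58], [-1.31, 4.45], [0.11, 2.69], [-2.54, 2.54]. Speed limits (rad/s): [2.39, 2.39, 3.01, 3.14, 3.14, 3.14].

### API

Orientations are given as a unit quaternion [w, x, y, z].
In Python, from cell import observe, imaging, order, bot gives the robot as it stands.
- The arm moves only by the shell command python3 -m creep 'ROWS' [OPENING] [FORCE]. ROWS is JSON, a list of rows, each a list of 6 numbers: the shift along the tool's x, y, z in mm, then the turn, a rotation vector about the tool's x, y, z in degrees. In form: [[x, y, z, ax, ay, az], ...]. A call has 1 to 5 rows; each row shifts and turns the commanded pose from where the row before left it, along the tool's axes as they then stand; what a row does not reach is not made up. A row lasts 1/10 s, in which the tool goes at most 50 mm and 8.59 degrees, less where a joint would pass 70% of its speed; a pose out of reach is approached as far as the arm can. A call with a gripper value outside its range is refused whole. OPENING is the closure, from -1 (fully open) to 1 (shut), set as the call begins (- or left out, the last holds). The fingers move at their own pace and stop on an object; FORCE is the grip in N (left out, the last holds). Time passes only in rows, so rows that do not move let the fingers close. It gives the time, the measured TCP pose, the force and the opening at its end, in the units of the state.
- observe(): the state, without advancing time (a new reading comes with each control period).
- imaging.grab_frame(name): name is "side" or "top" or "wrist"; returns a dict with "image" (400x640x3 uint8, red, green, blue), "depth" (400x640 float32, m along the optical axis (not along the pixel's ray), 0 where there is no reading), "fx", "fy", "cx", "cy" (pixels), "xyz" and "rotation" of the camera in the world; the wrist camera has in their place "T_tool_cam" (4x4, takes a point from camera to tool coordinates, whose origin is the TCP and whose axes are the tool frame's). Camera axes: x right, y down, z forward; pixel columns grow to the right and rows downward; lengths in m; the calibration is good to about 2 mm. A picture is of the moment at which its call begins: read the wrist's pose just before it.
- order.close_job(): hands the job in, once; it reports no verdict.
Trained networks look in the newest picture that a camera, given by its name, has taken for a name from the list of things; names that differ only in an ending like _2 or _b are one class to them, and where a whole thing is asked for, a point or a joint stands for the part that bears it (a point fixed in the world has none). Each returns a list of dicts, best first, with "confidence" (0 to 1); they miss things now and then, are a little off and sometimes report something else, mostly with a low value. They report only what shows in the picture. A call takes as long as a camera call. They do not tell look-alikes from the thing itself.
- imaging.boxes_of(camera, label): "box" ([left, top, right, bottom] in pixels, round what is visible of it).
- imaging.cut_out(camera, label): "mask" (400x640 bool, what is visible of it) and "box" ([left, top, right, bottom] in pixels, round what is visible of it).
The state is a dict: "time_s": time; "joints": joint angles; "dq": joint speeds; "tau": joint torques, N m; "position": TCP position; "tcp_rot": TCP orientation; "wrist_force": force on the tool from outside, world axes, zero at the start; "ft_torque": the same for the moment, N m; "width": finger opening in m.
Only numpy, scipy, OpenCV 4.12 (cv2) and the standard library are available. Lean on these libraries where they do the work, as an engineer would, in place of code of your own. Each camera call takes 0.05 s, during which the arm holds its last target.

## Working session

There is one attempt and no reset: what is moved stays moved. The work goes in short steps, Python scripts to look and compute and a shell command to move; the robot and the scene stay as the last step left them, time stands still between calls to the robot, and variables do not carry over. Pictures are saved under pics/ and viewed, and the job is handed in when it is done.

```bash
mkdir -p pics; ls; cat > h.py <<'E'
import numpy as np, cv2
from cell import observe, imaging, order, bot
from scipy.spatial.transform import Rotation as R
def save(name,im): cv2.imwrite('pics/'+name+'.png', cv2.cvtColor(np.ascontiguousarray(im),cv2.COLOR_RGB2BGR))
def world(f,st=None):
    d=f['depth'];v,u=np.mgrid[0:d.shape[0],0:d.shape[1]]
    p=np.stack([(u-f['cx'])/f['fx']*d,(v-f['cy'])/f['fy']*d,d],-1)
    if 'T_tool_cam' in f:
        T=f['T_tool_cam'];p=p@T[:3,:3].T+T[:3,3]
        q=st['tcp_rot'];r=R.from_quat([q[1],q[2],q[3],q[0]]).as_matrix()
        return p@r.T+np.array(st['position'])
    r=np.array(f['rotation'])
    if r.shape!=(3,3): r=R.from_quat([r[1],r[2],r[3],r[0]]).as_matrix()
    return p@r.T+np.array(f['xyz'])
E
python3 - <<'E'
from h import *
st=observe();print(st);print(bot.finger_overhang)
for n in ['top','side']:
    f=imaging.grab_frame(n);save(n+'0',f['image']);print(n,f['xyz'],f['rotation'],f['fx'])
    np.savez(n+'0.npz',**f)
    for l in ['canister','lid_top','pointer_end']:
        print(l,[(d['box'],round(d['confidence'],2)) for d in imaging.boxes_of(n,l)])
E
```

```text
pics
{'time_s': 0.0, 'joints': array([-1.16598616e+00,  4.23824986e-01,  1.63071817e+00, -9.80902837e-06,
        1.08862588e+00, -1.90141180e-02]), 'dq': array([-2.64634258e-05,  1.80605429e-04, -5.76500538e-04, -4.82560423e-04,
       -4.36600350e-04, -8.70354888e-04]), 'tau': array([ 2.52388927e-03, -5.57377803e+01, -2.81743902e+01,  7.20051457e-05,
        7.37046765e-03, -5.50905361e-05]), 'position': array([ 0.25681069, -0.56915202,  0.21654455]), 'tcp_rot': array([-4.36553482e-04,  8.40015669e-01, -5.42561568e-01, -6.56269909e-04]), 'wrist_force': array([ 0.32079604, -0.13879564, -0.6196042 ]), 'ft_torque': array([-0.03740102,  0.06782462,  0.00188247]), 'width': 0.08515626479551308}
0.008
top [0.36726022 0.03297433 1.18913056] [-0.05106075  0.71276343 -0.69673474  0.06262421] 438.53078604615706
canister [([150.0, 121.3, 207.0, 174.0], 0.96), ([328.1, 184.5, 378.0, 244.8], 0.8)]
lid_top [([146.2, 120.7, 193.0, 164.0], 0.68), ([334.7, 191.4, 380.4, 238.6], 0.58), ([230.6, 181.1, 233.8, 206.8], 0.56), ([442.0, 212.6, 448.8, 241.3], 0.41)]
pointer_end [([149.5, 120.4, 191.5, 166.0], 0.96), ([332.4, 191.3, 379.2, 237.3], 0.56)]
side [0.40947061 1.18098424 0.89902067] [ 0.03429688 -0.04900457  0.88037845 -0.47048492] 430.26985636408256
canister [([230.3, 263.6, 287.3, 328.3], 0.97), ([306.9, 178.8, 356.2, 224.7], 0.61), ([317.5, 219.7, 336.0, 235.6], 0.6), ([319.8, 175.4, 353.1, 198.7], 0.46)]
lid_top [([230.6, 263.9, 280.6, 299.3], 0.68), ([319.8, 178.8, 353.8, 199.0], 0.67)]
pointer_end [([321.2, 180.5, 353.6, 199.7], 0.67), ([235.0, 264.2, 276.9, 300.6], 0.66)]
```

```bash
python3 - <<'E'
from h import *
f=dict(np.load('top0.npz'));P=world(f)
for b in [(146,118,210,178),(325,182,382,246)]:
    l,t,r,bt=b
    s=P[t:bt,l:r];m=(s[...,2]>0.1)&(s[...,2]<0.2)
    q=s[m];print(b,m.sum(),q.mean(0),q.min(0),q.max(0),np.linalg.norm(q.mean(0)[:2]))
    print(np.histogram(s[...,2],bins=[0,.05,.08,.09,.1,.11,.12,.13,.14,.15]))
    save('crop%d'%l,cv2.resize(f['image'][t:bt,l:r],None,fx=9,fy=9,interpolation=cv2.INTER_CUBIC))
E
```

```text
(146, 118, 210, 178) 1620 [0.67806343 0.39055124 0.11733861] [0.62247502 0.33414847 0.1036246 ] [0.73644429 0.44961484 0.14367042] 0.7824961856171703
(array([1316,  128,   62,  172,   45, 1302,   65,  191,   17]), array([0.  , 0.05, 0.08, 0.09, 0.1 , 0.11, 0.12, 0.13, 0.14, 0.15]))
(325, 182, 382, 246) 1692 [ 0.50914617 -0.07846329  0.11629283] [ 0.45364855 -0.13561393  0.10546433] [ 0.56646617 -0.02124532  0.14295208] 0.5151565892998954
(array([1044,   44,   19,   94,   52, 1438,   14,  175,   13]), array([0.  , 0.05, 0.08, 0.09, 0.1 , 0.11, 0.12, 0.13, 0.14, 0.15]))
```

View pics/top0.png

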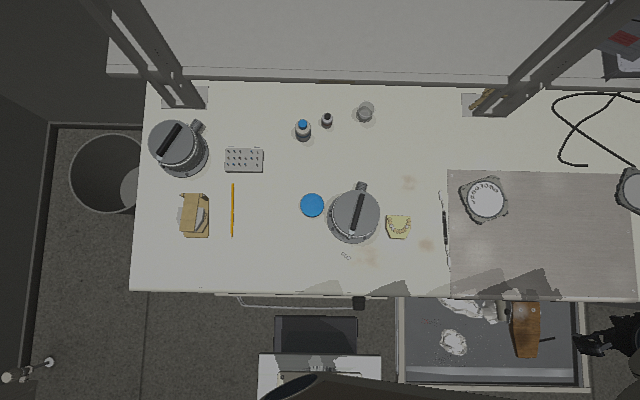

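View pics/side0.png

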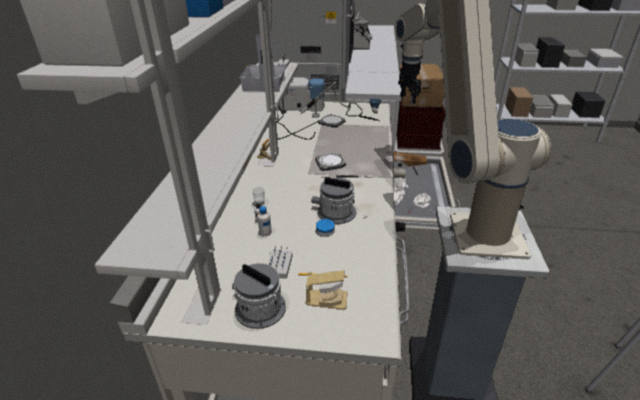

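View crop.

The top view shows two canisters, one at about px (178,145) and one at (355,215). The second, at world (0.51, -0.08), is nearest the base, so it is the target. I'll enlarge it and measure the rib.

```bash
python3 - <<'E'
from h import *
f=dict(np.load('top0.npz'));P=world(f)
l,t,r,bt=325,176,384,246
s=P[t:bt,l:r];z=s[...,2]
disc=s[(z>.109)&(z<.119)]
print('disc z',np.median(disc[:,2]))
# circle: use hull of z in .105-.15 
m=((z>.108)&(z<.15)).astype(np.uint8)
# disc rim from plane pts
hull=cv2.convexHull(disc[:,:2].astype(np.float32))[:,0]
(c,rad)=cv2.minEnclosingCircle(disc[:,:2].astype(np.float32));print('circ',c,rad)
from scipy.optimize import least_squares
g=least_squares(lambda x:np.hypot(hull[:,0]-x[0],hull[:,1]-x[1])-x[2],[*c,rad]).x;print(g)
rib=s[(z>.13)&(z<.15)];rc=cv2.minAreaRect(rib[:,:2].astype(np.float32));print('rib',rc,np.median(rib[:,2]))
vals,vec=np.linalg.eigh(np.cov(rib[:,:2].T));v=vec[:,1];print(v,np.degrees(np.arctan2(v[1],v[0])), rib[:,:2].mean(0))
# hose stub
h=s[(z>.02)&(z<.06)];d=h[np.hypot(h[:,0]-g[0],h[:,1]-g[1])>.075];d=d[np.hypot(d[:,0]-g[0],d[:,1]-g[1])<.1];print('hose',d.mean(0) if len(d) else None,len(d))
E
```

```text
disc z 0.11361969182744558
circ (0.510006308555603, -0.07896113395690918) 0.05806544050574303
[ 0.51017815 -0.07881373  0.05736014]
rib ((0.5099177956581116, -0.07879269868135452), (0.011871609836816788, 0.09077861160039902), 75.35464477539062) 0.13734034931780315
[-0.96666199  0.25605584] 165.16384220780787 [ 0.50945974 -0.07856599]
hose [ 0.59206577 -0.09883173  0.04558281] 66
```

View pics/crop325.png

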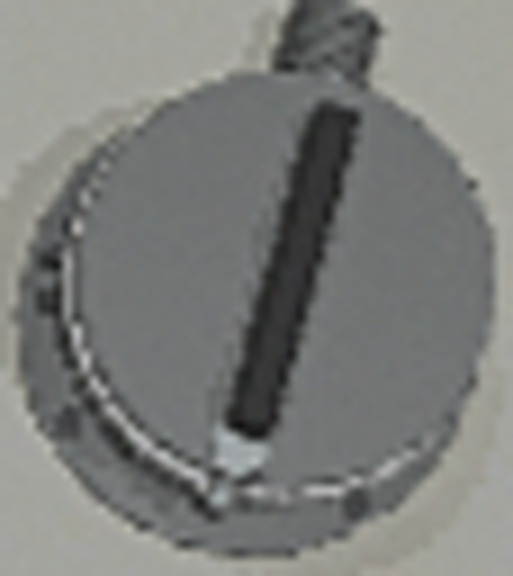

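The lid is at (0.510, -0.079), with its top at 0.1136 and the rib along -15°. In the crop the dot is at the near end of the rib, at about (240,450). I'll pinch the rib with tool x at about 75°. Positive turns about tool z are clockwise from above. First I'll carry the tool over the lid.

```bash
python3 -m creep '[[-28.5,-36,0,0,0,0],[-28.5,-36,0,0,0,0],[-28.5,-36,0,0,0,0],[-28.5,-36,0,0,0,0],[-28.5,-36,0,0,0,0]]' && python3 -m creep '[[-28.5,-36,0,0,0,0],[-28.5,-36,0,0,0,0],[-28.5,-36,0,0,0,0],[-28.5,-36,0,0,0,0],[-28.5,-36,0,0,0,0]]' && python3 -m creep '[[-28.5,-36,0,0,0,0],[-28.5,-36,0,0,0,0],[0,0,0,0,0,-8.5],[0,0,0,0,0,-8.5],[0,0,0,0,0,-8.5]]'
```

```text
time_s: 0.9
position: [0.363, -0.3642, 0.2175]
tcp_rot: [-0.0, 0.84, -0.543, 0.0]
wrist_force: [0.2, 0.1, 0.7]
width: 0.0856
time_s: 1.4
position: [0.4687, -0.1602, 0.2176]
tcp_rot: [-0.0, 0.84, -0.543, 0.0]
wrist_force: [-0.9, -0.9, 0.4]
width: 0.0853
time_s: 1.9
position: [0.5104, -0.0796, 0.2174]
tcp_rot: [0.0, 0.94, -0.34, 0.0]
wrist_force: [0.1, 0.0, 0.1]
width: 0.0853
```

```bash
python3 -m creep '[[0,0,0,0,0,-8.5],[0,0,0,0,0,-8.5],[0,0,0,0,0,-8.5],[0,0,0,0,0,-8.5],[0,0,0,0,0,-8.5]]' && python3 -m creep '[[0,0,0,0,0,-8.5],[0,0,0,0,0,-8.5],[0,0,0,0,0,-8.5],[0,0,0,0,0,-8.5],[0,0,0,0,0,-8.5]]' && python3 -m creep '[[0,0,0,0,0,-8.5],[0,0,0,0,0,-8.5],[0,0,0,0,0,-8.5],[0,0,0,0,0,-4.5],[0,0,0,0,0,0]]'
python3 - <<'E'
from h import *
st=observe();f=imaging.grab_frame('wrist');save('w1',f['image']);P=world(f,st)
print(st['position'],st['tcp_rot'],st['joints'])
z=P[...,2];m=(np.hypot(P[...,0]-.51,P[...,1]+.079)<.075)
disc=P[m&(z>.107)&(z<.12)];print(len(disc),np.median(disc[:,2]) if len(disc) else 0)
rib=P[m&(z>.13)&(z<.15)]
rc=cv2.minAreaRect(rib[:,:2].astype(np.float32));print('rib',rc,np.median(rib[:,2]))
(c,r)=cv2.minEnclosingCircle(disc[:,:2].astype(np.float32));print(c,r)
E
```

```text
time_s: 2.4
position: [0.5102, -0.0803, 0.2174]
tcp_rot: [0.0, 1.0, 0.023, 0.0]
wrist_force: [-0.5, -1.0, -0.0]
width: 0.0856
time_s: 2.9
position: [0.5102, -0.0803, 0.2174]
tcp_rot: [0.0, 0.923, 0.384, 0.0]
wrist_force: [-1.2, -0.0, -0.5]
width: 0.0853
time_s: 3.4
position: [0.5102, -0.0803, 0.2174]
tcp_rot: [0.0, 0.794, 0.607, 0.0]
wrist_force: [0.6, 1.3, -0.3]
width: 0.0853
[ 0.51020065 -0.08029928  0.21741168] [7.11538673e-05 7.94336033e-01 6.07478607e-01 6.12605135e-05] [-1.79146451e-01  2.63972998e-01  1.86776682e+00 -6.19743810e-06
  1.00966512e+00 -1.48490818e+00]
12680 0.11530496112808294
rib ((0.5095803737640381, -0.0801863819360733), (0.011804276145994663, 0.09144987910985947), 75.12162017822266) 0.1389234543665084
(0.5099319815635681, -0.08023460954427719) 0.05802690610289574
```

View pics/w1.png

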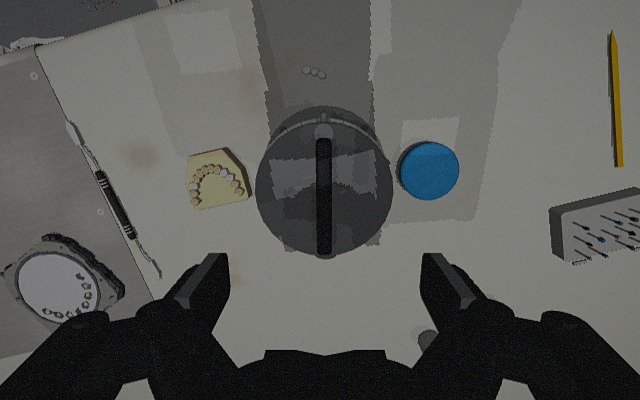

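The wrist view shows the rib vertical at px (323,195), with the dot at its top end (323,130). The rib centre from this camera is (0.5096, -0.0802), within 1.5 mm of the top camera. The rib yaw matches the tool. Next I'll descend and pinch with the tips about 3 mm above the disc.

```bash
python3 -m creep '[[0.5,0,30,0,0,0],[0,0,30,0,0,0],[0,0,20,0,0,0],[0,0,12,0,0,0],[0,0,0,0,0,0]]' && python3 -m creep '[[0,0,0,0,0,0],[0,0,0,0,0,0],[0,0,0,0,0,0],[0,0,0,0,0,0],[0,0,0,0,0,0]]' 1 50 && python3 -m creep '[[0,0,0,0,0,0],[0,0,0,0,0,0],[0,0,0,0,0,0]]'; python3 -c "
from h import *
s=observe();print(s['position'],s['wrist_force'],s['ft_torque'],s['width'])
f=imaging.grab_frame('wrist');save('w2',f['image'])"
```

```text
time_s: 3.95
position: [0.5094, -0.0796, 0.124]
tcp_rot: [-0.001, 0.795, 0.607, -0.001]
wrist_force: [-0.2, 0.8, -0.8]
width: 0.0854
time_s: 4.45
position: [0.5106, -0.0799, 0.1258]
tcp_rot: [0.0, 0.795, 0.607, 0.0]
wrist_force: [-0.7, 0.3, 0.2]
width: 0.012
time_s: 4.75
position: [0.5103, -0.0798, 0.1253]
tcp_rot: [-0.0, 0.795, 0.607, 0.0]
wrist_force: [-0.2, 0.0, -0.3]
width: 0.0003
[ 0.51030086 -0.07980673  0.12532524] [-0.1512593   0.04109237 -0.27145523] [-0.00631998  0.04157153  0.04200732] 0.00031482076978969303
```

View pics/w2.png

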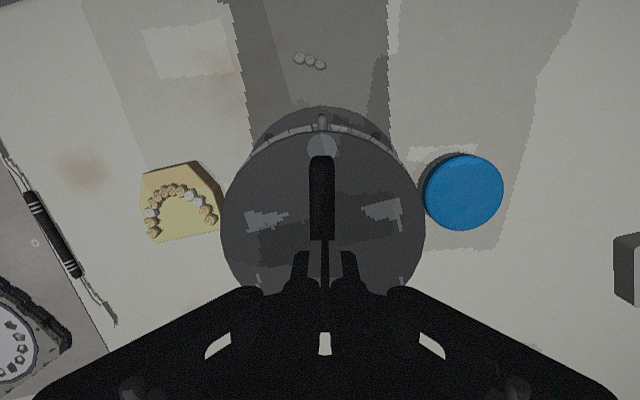

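The width reads 0.3 mm, which does not fit a 12 mm rib between the pads. I'll check from the side.

```bash
python3 -c "
from h import *
s=observe();print(s['width'],s['wrist_force'],s['time_s'])
f=imaging.grab_frame('side');np.savez('side2.npz',**f);save('s2',cv2.resize(f['image'][140:240,270:400],None,fx=6,fy=6,interpolation=cv2.INTER_CUBIC))
f=imaging.grab_frame('wrist');T=f['T_tool_cam'];print(T)
d=f['depth'];st=s;P=world(f,st)
for v in range(150,330,10): print(v,[ (np.round(P[v,u]*1000).astype(int).tolist() if d[v,u]>0 else None) for u in (300,323,345)])
save('w3',cv2.resize(np.clip(f['image'][180:380,220:430].astype(float)*2.5,0,255).astype(np.uint8),None,fx=3.5,fy=3))
"
```

```text
0.0005357974473178704 [-0.46496531 -0.01686872  0.07285581] 4.8
[[ 9.99999876e-01  4.88418507e-04  9.47906213e-05  8.47055074e-04]
 [-4.95406527e-04  9.59898353e-01  2.80347832e-01 -7.10698816e-02]
 [ 4.59377082e-05 -2.80347844e-01  9.59898476e-01 -1.57778345e-01]
 [ 0.00000000e+00  0.00000000e+00  0.00000000e+00  1.00000000e+00]]
150 [[460, -78, 116], [463, -67, 116], [466, -56, 115]]
160 [[465, -80, 117], [465, -67, 134], [471, -57, 115]]
170 [[471, -82, 114], [469, -68, 139], [477, -59, 115]]
180 [[476, -83, 114], [473, -70, 139], [482, -60, 116]]
190 [[481, -84, 116], [478, -71, 140], [487, -61, 116]]
200 [[486, -86, 114], [483, -72, 139], [493, -63, 115]]
210 [[491, -87, 117], [488, -73, 139], [498, -64, 116]]
220 [[497, -89, 115], [492, -75, 140], [504, -65, 115]]
230 [[503, -91, 115], [497, -76, 140], [509, -67, 115]]
240 [[508, -93, 116], [502, -77, 140], [515, -68, 116]]
250 [[514, -94, 115], [500, -77, 155], [521, -70, 116]]
260 [[501, -87, 157], [500, -77, 164], [506, -69, 156]]
270 [[502, -87, 165], [500, -77, 173], [506, -69, 166]]
280 [[496, -84, 184], [501, -77, 178], [499, -69, 185]]
290 [[497, -84, 188], [505, -78, 178], [501, -69, 187]]
300 [[498, -84, 193], [509, -79, 179], [501, -70, 193]]
310 [[498, -83, 199], [513, -80, 179], [501, -70, 199]]
320 [[492, -81, 211], [518, -82, 178], [496, -69, 210]]
```

View pics/s2.png

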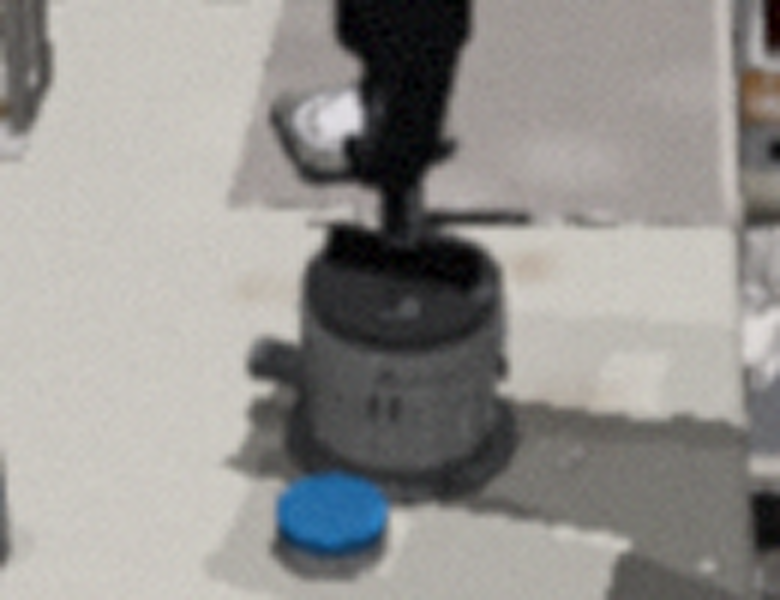

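View pics/w3.png

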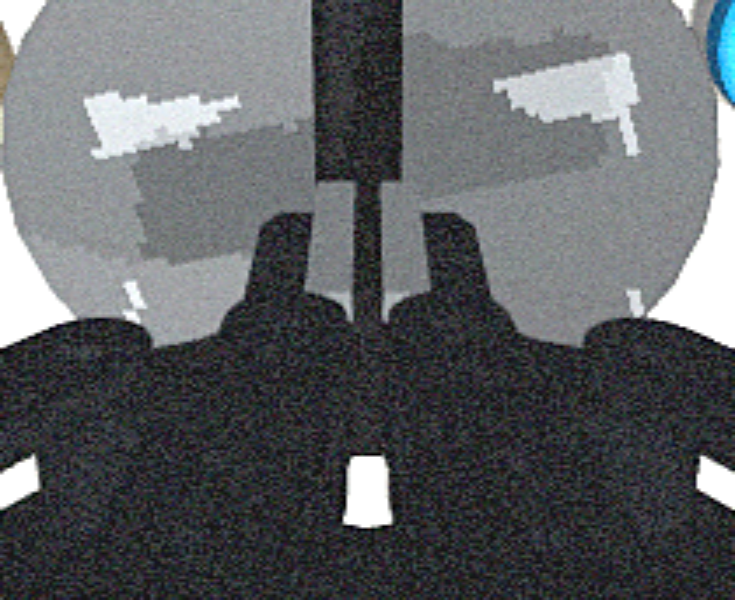

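```bash
python3 -c "
from h import *
s=observe();print(s['width'],s['position'])
f=imaging.grab_frame('wrist')
T=f['T_tool_cam']
d=f['depth'];P=world(f,s)
q=s['tcp_rot'];r=R.from_quat([q[1],q[2],q[3],q[0]]).as_matrix()
L=(P-s['position'])@r*1000
for v in range(228,300,6): print(v,[np.round(L[v,u]).astype(int).tolist() for u in (296,304,312,318,323,328,334,342,350)])
f=dict(np.load('side2.npz'));P=world(f);L=(P-s['position'])@r*1000
for v in range(166,192,2): print(v,[np.round(P[v,u]*1000).astype(int).tolist() for u in (330,334,337,340,344)])
"
```

```text
-0.00024667587514780114 [ 0.51028498 -0.07979682  0.12528802]
228 [[-15, -6, 10], [-11, -5, 11], [-5, -14, -13], [-2, -14, -13], [0, -15, -14], [2, -15, -14], [5, -14, -11], [11, -5, 10], [15, -5, 10]]
234 [[-15, -2, 10], [-11, -2, 10], [-5, -12, -13], [-2, -12, -14], [0, -12, -15], [2, -12, -15], [5, -10, -10], [11, -2, 10], [15, -2, 10]]
240 [[-15, 2, 10], [-11, 2, 11], [-5, -8, -14], [-2, -8, -13], [0, -9, -14], [3, -9, -14], [5, -8, -12], [11, 2, 10], [15, 2, 10]]
246 [[-15, 6, 10], [-11, 5, 10], [-5, -11, -26], [-2, -11, -26], [0, -10, -25], [2, -11, -26], [5, -11, -26], [11, 5, 10], [15, 5, 10]]
252 [[-15, 9, 10], [-9, -6, -23], [-4, -11, -32], [-2, -11, -32], [0, -10, -31], [2, -11, -32], [5, -11, -32], [9, -6, -22], [12, -6, -23]]
258 [[-12, -7, -29], [-8, -7, -30], [-4, -11, -37], [-2, -11, -37], [0, -10, -36], [2, -11, -39], [5, -11, -38], [8, -7, -30], [12, -7, -29]]
264 [[-11, -7, -36], [-8, -7, -35], [-4, -11, -43], [-2, -11, -43], [0, -11, -43], [2, -11, -42], [5, -11, -42], [8, -7, -36], [12, -7, -35]]
270 [[-11, -7, -40], [-7, -7, -41], [-4, -11, -48], [-2, -11, -47],
[... 1110 characters left out ...]
], [516, -67, 158], [506, -63, 161], [497, -84, 149], [497, -325, 7]]
178 [[532, -88, 136], [516, -67, 149], [506, -70, 149], [497, -84, 141], [497, -325, -3]]
180 [[531, -81, 132], [517, -79, 135], [506, -70, 141], [496, -80, 135], [485, -116, 114]]
182 [[531, -85, 122], [517, -76, 128], [506, -74, 130], [496, -76, 130], [482, -73, 132]]
184 [[531, -80, 117], [517, -76, 121], [506, -75, 122], [496, -75, 122], [481, -63, 130]]
186 [[531, -80, 109], [517, -77, 111], [506, -76, 113], [496, -77, 113], [481, -65, 121]]
188 [[529, -61, 113], [515, -62, 113], [505, -65, 111], [495, -60, 115], [482, -70, 110]]
190 [[528, -52, 110], [514, -48, 114], [504, -56, 109], [494, -52, 112], [480, -54, 112]]
```

The depth shows the shut fingers ending about 20–26 mm *behind* the TCP (world z ≈ 0.147), which is above the rib top at 0.139. So the tips are roughly 30 mm shorter than the description says. I'll open part way and measure the real tip position before going lower.

```bash
python3 -m creep '[[0,0,0,0,0,0],[0,0,0,0,0,0],[0,0,0,0,0,0],[0,0,0,0,0,0]]' 0.2; python3 -c "
from h import *
s=observe();print(s['width'],s['position'])
f=imaging.grab_frame('wrist');P=world(f,s)
save('w4',np.clip(f['image'].astype(float)*2,0,255).astype(np.uint8))
q=s['tcp_rot'];r=R.from_quat([q[1],q[2],q[3],q[0]]).as_matrix()
L=(P-s['position'])@r*1000
np.save('L4.npy',L)
m=(L[...,2]<-3)&(L[...,2]>-60)&(abs(L[...,1])<16)&(abs(L[...,0])>8)&(abs(L[...,0])<40)
for z in range(-60,0,4):
    k=m&(L[...,2]>=z)&(L[...,2]<z+4); 
    if k.sum(): print(z,k.sum(),L[k].min(0).round(),L[k].max(0).round())
"
```

```text
time_s: 5.35
position: [0.5103, -0.0798, 0.1253]
tcp_rot: [-0.0, 0.795, 0.607, -0.0]
wrist_force: [-0.4, -0.7, 0.0]
width: 0.0338
0.033834606872698465 [ 0.51029717 -0.07979902  0.12531658]
-60 507 [-39. -14. -60.] [ 40.   7. -56.]
-56 852 [-28. -12. -56.] [ 30.  12. -52.]
-52 373 [-23. -12. -52.] [ 25.  12. -48.]
-48 426 [-30. -11. -48.] [ 31.  11. -44.]
-44 431 [-30. -11. -44.] [ 32.  11. -40.]
-40 390 [-30. -11. -40.] [ 31.  12. -36.]
-36 364 [-30. -11. -36.] [ 31.  12. -32.]
-32 329 [-30. -11. -32.] [ 32.  12. -28.]
-28 306 [-29. -11. -28.] [ 32.  12. -24.]
-24 202 [-28. -11. -24.] [ 30.  11. -20.]
-20 75 [-22. -10. -20.] [ 18.  11. -16.]
-16 3 [-16.   0. -16.] [ 18.   1. -16.]
```

View pics/w4.png

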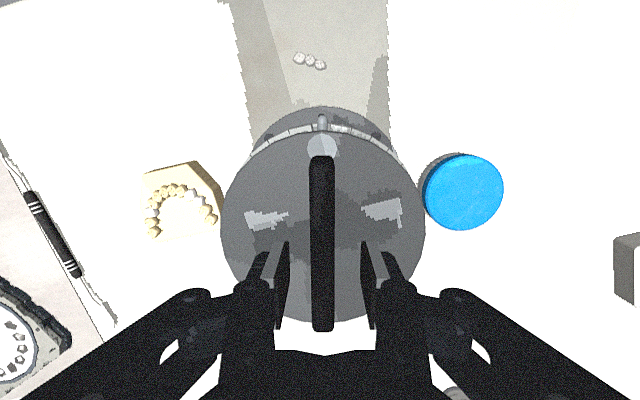

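At 34 mm opening the pads straddle the rib in the wrist picture, at px (283,270) and (368,270). Their tips reach only to tool z ≈ -19 mm. I'll lower 25 mm and use this measured tip position.

```bash
python3 -m creep '[[0,0,8,0,0,0],[0,0,8,0,0,0],[0,0,6,0,0,0],[0,0,3,0,0,0],[0,0,0,0,0,0]]'; python3 -c "
from h import *
s=observe();print(s['width'],s['position'],s['wrist_force'])
f=imaging.grab_frame('wrist');P=world(f,s)
save('w5',np.clip(f['image'].astype(float)*2,0,255).astype(np.uint8))
q=s['tcp_rot'];r=R.from_quat([q[1],q[2],q[3],q[0]]).as_matrix()
L=(P-s['position'])@r*1000
m=(L[...,2]<10)&(L[...,2]>-40)&(abs(L[...,1])<13)&(abs(L[...,0])>8)&(abs(L[...,0])<40)
for z in range(-40,8,3):
    k=m&(L[...,2]>=z)&(L[...,2]<z+3); 
    if k.sum(): print(z,k.sum(),L[k].min(0).round(),L[k].max(0).round())
f=imaging.grab_frame('side');save('s5',cv2.resize(f['image'][140:240,270:400],None,fx=6,fy=6,interpolation=cv2.INTER_CUBIC))
"
```

```text
time_s: 5.9
position: [0.5099, -0.0797, 0.0997]
tcp_rot: [-0.0, 0.795, 0.607, -0.0]
wrist_force: [0.6, 0.6, 0.0]
width: 0.0339
0.03392261124959554 [ 0.5099289  -0.07973664  0.09967434] [0.5517927  0.56259065 0.02341336]
-40 292 [-30. -12. -40.] [ 31.  11. -37.]
-37 294 [-30. -11. -37.] [ 31.  12. -34.]
-34 268 [-30. -11. -34.] [ 31.  12. -31.]
-31 243 [-30. -11. -31.] [ 31.  11. -28.]
-28 234 [-29. -11. -28.] [ 31.  11. -25.]
-25 184 [-29. -11. -25.] [ 30.  11. -22.]
-22 107 [-23. -11. -22.] [ 24.  11. -19.]
-19 964 [-40. -13. -19.] [ 40.  13. -16.]
-16 2849 [-40. -13. -16.] [ 40.  13. -14.]
```

View pics/w5.png

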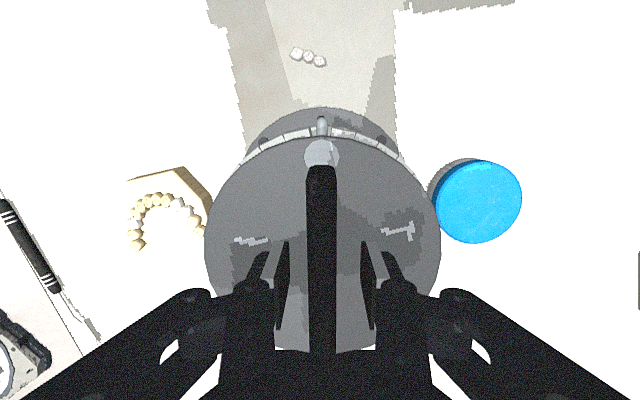

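View pics/s5.png

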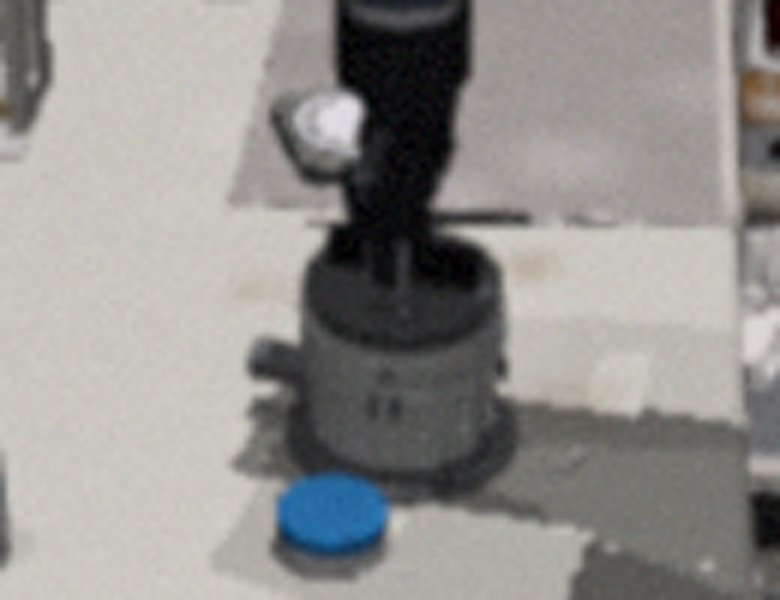

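The pads are now either side of the rib, with their tips about 4 mm above the disc. Closing.

```bash
python3 -m creep '[[0,0,0,0,0,0],[0,0,0,0,0,0],[0,0,0,0,0,0],[0,0,0,0,0,0],[0,0,0,0,0,0]]' 1 50; python3 -c "
from h import *
s=observe();print(s['width'],s['position'],s['wrist_force'],s['ft_torque'])"
```

```text
time_s: 6.5
position: [0.5102, -0.0808, 0.1008]
tcp_rot: [0.001, 0.794, 0.607, -0.0]
wrist_force: [-2.3, -6.2, 3.1]
width: 0.011
0.010972031227393556 [ 0.51024202 -0.08076705  0.10079018] [-2.28381387 -6.22438354  3.1420668 ] [-0.88464533  0.31705755  0.08009519]
```

Gripped at 11 mm on the rib, with a 6 N side force. I'll shift about 1.2 mm along tool -x to relax it, then push down in steps.

```bash
python3 -m creep '[[-1.2,0,0,0,0,0],[0,0,2,0,0,0],[0,0,2,0,0,0],[0,0,2,0,0,0],[0,0,0,0,0,0]]'; python3 -c "
from h import *
s=observe();print(s['width'],s['position'],s['wrist_force'],s['ft_torque'])
f=imaging.grab_frame('wrist');P=world(f,s)
z=P[...,2];d=np.hypot(P[...,0]-.51,P[...,1]+.08)
v,u=np.mgrid[0:400,0:640]
m=(d<.055)&(z>.095)&(z<.12)&(v<230);print(m.sum(),np.median(z[m]))"
```

```text
time_s: 7.0
position: [0.5102, -0.0809, 0.0947]
tcp_rot: [0.0, 0.795, 0.607, 0.0]
wrist_force: [-1.9, 1.1, 8.1]
width: 0.0114
0.011395414806788661 [ 0.51024496 -0.08088732  0.09474267] [-1.8580127   1.06993946  8.08222871] [0.20943776 0.33939246 0.02082171]
12951 0.10926722981792925
```

```bash
python3 -m creep '[[0,0,2,0,0,0],[0,0,2,0,0,0],[0,0,0.3,0,0,0],[0,0,0,0,0,0]]'; python3 -c "
from h import *
s=observe();print(s['width'],s['position'],s['wrist_force'],s['ft_torque'])
f=imaging.grab_frame('wrist');P=world(f,s)
z=P[...,2];d=np.hypot(P[...,0]-.51,P[...,1]+.08)
v,u=np.mgrid[0:400,0:640]
m=(d<.055)&(z>.095)&(z<.12)&(v<230);print(m.sum(),np.median(z[m]))"
```

```text
time_s: 7.45
position: [0.5102, -0.0809, 0.0907]
tcp_rot: [0.0, 0.794, 0.607, 0.0]
wrist_force: [-2.5, 0.6, 10.0]
width: 0.011
0.01104029666012498 [ 0.51023868 -0.08087698  0.09071822] [-2.52171793  0.55826462  9.99047761] [0.18845223 0.4790275  0.00281032]
12986 0.10526103079218536
```

The disc has dropped 10.0 mm by the wrist depth (115.3 to 105.3) and the force is 10 N. That is in the band, so I'll start turning clockwise (+az).

```bash
python3 -m creep '[[0,0,0,0,0,3],[0,0,0,0,0,4],[0,0,0,0,0,4],[0,0,0,0,0,4],[0,0,0,0,0,0]]'; python3 -c "
from h import *
s=observe();print(s['position'],s['wrist_force'],s['ft_torque'],s['tcp_rot'])
f=imaging.grab_frame('wrist');P=world(f,s);save('w6',np.clip(f['image'].astype(float)*2,0,255).astype(np.uint8))
z=P[...,2];d=np.hypot(P[...,0]-.51,P[...,1]+.08)
v,u=np.mgrid[0:400,0:640]
m=(d<.055)&(z>.095)&(z<.12)&(v<230);print(m.sum(),np.median(z[m]))"
```

```text
time_s: 8.0
position: [0.5103, -0.0811, 0.0908]
tcp_rot: [0.0, 0.867, 0.498, 0.0]
wrist_force: [-4.0, -0.5, 10.2]
width: 0.0108
[ 0.51026566 -0.08107068  0.0908323 ] [-4.00236402 -0.51748851 10.18766272] [-0.02402673  0.45308478 -0.04838275] [3.16744724e-04 8.67431629e-01 4.97556233e-01 2.51520623e-04]
13036 0.10535341210794268
```

View pics/w6.png

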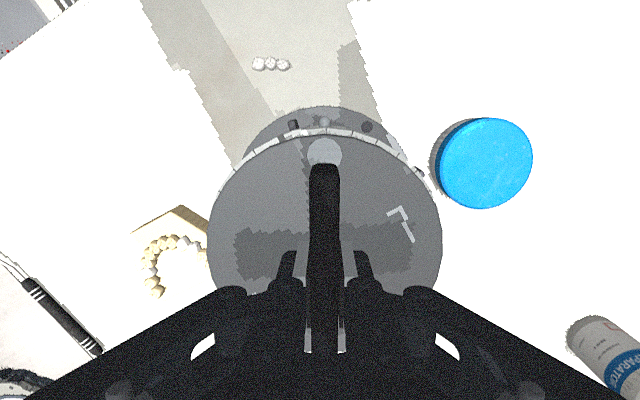

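The rib is still upright in the wrist view, so the lid turns with the gripper. The disc is 9.95 mm down. I'll continue.

```bash
C='from h import *
s=observe();q=s["tcp_rot"];print(s["position"].round(4),s["wrist_force"].round(1),s["ft_torque"].round(2),"yaw",np.degrees(2*np.arctan2(q[2],q[1])).round(2))
f=imaging.grab_frame("wrist");P=world(f,s)
z=P[...,2];d=np.hypot(P[...,0]-.51,P[...,1]+.08)
v,u=np.mgrid[0:400,0:640]
m=(d<.055)&(z>.095)&(z<.12)&(v<230);print("disc down mm",115.3-1000*np.median(z[m]))'; echo "$C">chk.py
python3 -m creep '[[0,-0.6,0,0,0,4],[0,0,0,0,0,5],[0,0,0,0,0,5],[0,0,0,0,0,5],[0,0,0,0,0,0]]'>/dev/null; python3 chk.py
python3 -m creep '[[0,0,0,0,0,4],[0,0,0,0,0,5],[0,0,0,0,0,5],[0,0,0,0,0,5],[0,0,0,0,0,0]]'>/dev/null;python3 chk.py
```

```text
[ 0.5101 -0.0813  0.091 ] [-3.3 -3.3  9.3] [-0.49  0.48 -0.02] yaw 40.66
disc down mm 9.802443475021377
[ 0.5099 -0.0814  0.0909] [-2.7 -4.7 10.2] [-0.73  0.5  -0.  ] yaw 21.67
disc down mm 9.84001632172037
```

```bash

python3 -m creep '[[-0.6,0.6,0.2,0,0,3],[0,0,0,0,0,5],[0,0,0,0,0,5],[0,0,0,0,0,5],[0,0,0,0,0,4]]'>/dev/null;python3 -m creep '[[0,0,0,0,0,2],[0,0,0,0,0,0],[0,0,0,0,0,0]]'>/dev/null;python3 chk.py;python3 -m creep '[[0,0,0,0,0,1.5],[0,0,0,0,0,1],[0,0,0,0,0,0],[0,0,0,0,0,0]]'>/dev/null;python3 chk.py
```

```text
[ 0.5096 -0.0816  0.0907] [-3.  -0.5 10.4] [-0.1   0.44 -0.05] yaw -2.21
disc down mm 10.062580802272933
[ 0.5096 -0.0816  0.0907] [-2.7 -0.6 10.2] [-0.19  0.39  0.01] yaw -4.71
disc down mm 10.066707763101292
```

```bash
python3 -m creep '[[0,0,0,0,0,1],[0,0,0,0,0,0],[0,0,0,0,0,0]]'>/dev/null;python3 chk.py; python3 -c "
from h import *
f=imaging.grab_frame('wrist');save('w7',cv2.resize(np.clip(f['image'][90:210,220:430].astype(float)*2,0,255).astype(np.uint8),None,fx=3.8,fy=3.8,interpolation=cv2.INTER_CUBIC))
f=imaging.grab_frame('side');save('s7',cv2.resize(f['image'][140:240,270:400],None,fx=6,fy=6,interpolation=cv2.INTER_CUBIC))"
```

```text
[ 0.5096 -0.0816  0.0907] [-2.5 -1.4 10.7] [-0.11  0.47  0.05] yaw -5.7
disc down mm 10.071084623602587
```

View pics/w7.png

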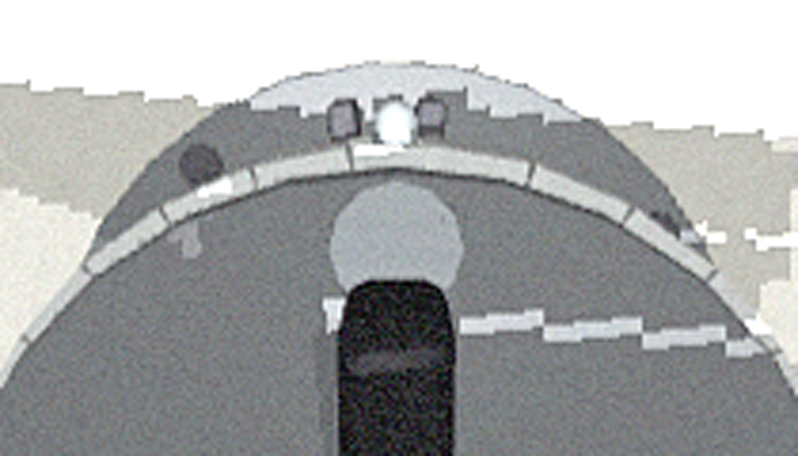

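View pics/s7.png

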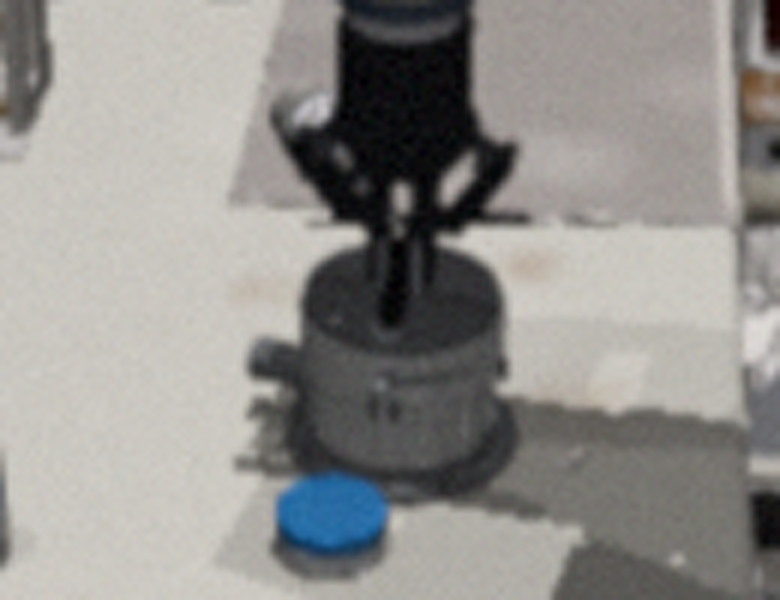

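The dot at px (395,235) lies over the middle of the double ridge at (345,118) and (432,115). I'll raise gently and watch the force to tell whether it goes into the notch.

```bash
python3 -m creep '[[0,0,-1,0,0,0],[0,0,-1,0,0,0],[0,0,-1,0,0,0],[0,0,0,0,0,0]]'>/dev/null;python3 chk.py;python3 -m creep '[[0,0,-1,0,0,0],[0,0,-1,0,0,0],[0,0,0,0,0,0],[0,0,0,0,0,0]]'>/dev/null;python3 chk.py
```

```text
[ 0.5096 -0.0816  0.0937] [-2.4 -1.7  8.5] [-0.17  0.32  0.02] yaw -5.7
disc down mm 7.118623572962093
[ 0.5096 -0.0816  0.0955] [-2.3 -0.5  7.3] [-0.14  0.26  0.03] yaw -5.7
disc down mm 5.2915797280186325
```

It has risen past 8 mm with the spring force falling smoothly, so it is in the notch. I'll bring it up to about 3.5 mm, release and retract.

```bash
python3 -m creep '[[0,0,-1,0,0,0],[0,0,-0.7,0,0,0],[0,0,0,0,0,0],[0,0,0,0,0,0]]'>/dev/null;python3 chk.py; python3 -m creep '[[0,0,0,0,0,0],[0,0,0,0,0,0],[0,0,0,0,0,0],[0,0,0,0,0,0],[0,0,0,0,0,0]]' 0;python3 chk.py;  python3 -m creep '[[0,0,-10,0,0,0],[0,0,-20,0,0,0],[0,0,-30,0,0,0],[0,0,-30,0,0,0],[0,0,-30,0,0,0]]'; python3 -m creep '[[0,0,0,0,0,0],[0,0,0,0,0,0],[0,0,0,0,0,0]]'
python3 - <<'E'
from h import *
st=observe();f=imaging.grab_frame('wrist');save('w8',f['image']);P=world(f,st)
z=P[...,2];m=(np.hypot(P[...,0]-.51,P[...,1]+.08)<.075)
disc=P[m&(z>.102)&(z<.12)];print(len(disc),np.median(disc[:,2]))
rib=P[m&(z>.128)&(z<.15)]
print('rib',cv2.minAreaRect(rib[:,:2].astype(np.float32)),np.median(rib[:,2]),st['time_s'])
E
```

```text
[ 0.5095 -0.0816  0.0971] [-2.1 -1.2  6.4] [-0.11  0.25  0.04] yaw -5.7
disc down mm 3.6541602082392046
time_s: 12.75
position: [0.5091, -0.0814, 0.0964]
tcp_rot: [-0.0, 0.999, -0.05, -0.0]
wrist_force: [0.3, 0.3, -0.7]
width: 0.0429
[ 0.5091 -0.0814  0.0964] [ 0.3  0.3 -0.7] [ 0.01 -0.    0.07] yaw -5.72
disc down mm 3.3186200894227653
time_s: 13.3
position: [0.509, -0.0814, 0.2184]
tcp_rot: [0.0, 0.999, -0.05, 0.0]
wrist_force: [1.1, -0.3, 0.7]
width: 0.0429
time_s: 13.6
position: [0.5084, -0.0813, 0.2159]
tcp_rot: [-0.0, 0.999, -0.05, -0.001]
wrist_force: [-0.1, 0.1, 0.2]
width: 0.0429
12544 0.11198561581851524
rib ((0.509533703327179, -0.0799039825797081), (0.09130747616291046, 0.01156813558191061), 84.73844146728516) 0.13566181515548098 13.6
```

View pics/w8.png

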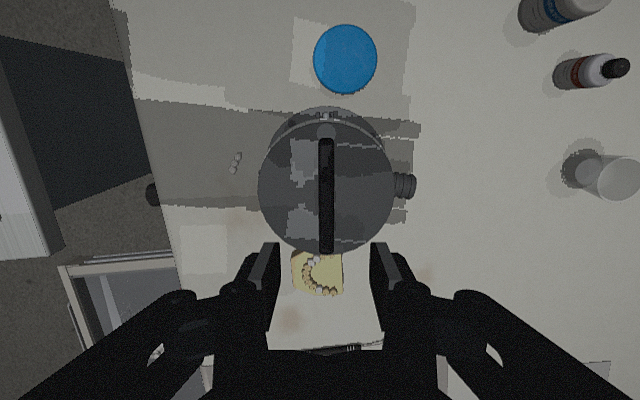

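The wrist view shows the dot at (326,133) against the double ridge. The disc is 3.3 mm below its start height and the rib has turned 80.4°. A last check of the bystanders from the top camera, then I'll hand in.

```bash
python3 - <<'E'
from h import *
f=imaging.grab_frame('top');save('top9',f['image']);a=dict(np.load('top0.npz'));
for l in ['polishing_tin','plaster_model','crown','wax_spatula','pencil']:
    print(l,[(np.round(d['box']).tolist(),round(d['confidence'],2)) for d in imaging.boxes_of('top',l)][:2])
d=np.abs(f['image'].astype(int)-a['image']).sum(2)
for n,b in dict(tin=(298,190,326,218),model=(384,212,412,240),crown=(338,248,354,264),spat=(436,186,452,268),pencil=(226,180,238,240)).items(): print(n,np.median(d[b[1]:b[3],b[0]:b[2]]),np.percentile(d[b[1]:b[3],b[0]:b[2]],97))
E
```

```text
polishing_tin [([299.0, 192.0, 322.0, 214.0], 0.7), ([328.0, 194.0, 380.0, 222.0], 0.62)]
plaster_model [([384.0, 215.0, 403.0, 229.0], 0.79)]
crown []
wax_spatula [([437.0, 190.0, 450.0, 264.0], 0.53)]
pencil []
tin 31.0 50.0
model 36.0 306.0
crown 196.0 330.7
spat 7.0 14.0
pencil 8.0 15.0
```

View pics/top9.png

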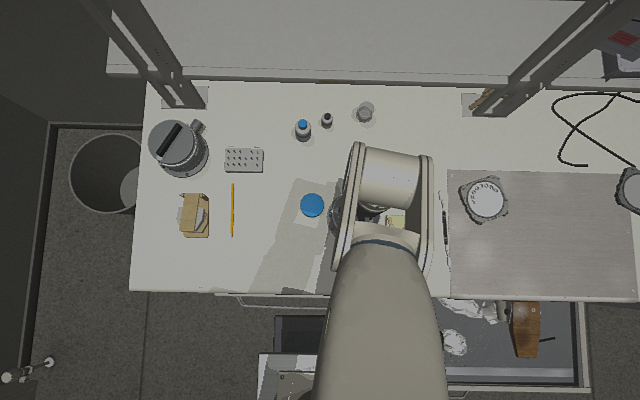

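The tin, spatula and pencil have not moved. The arm hides the crown and most of the model here, but the wrist view showed both undisturbed. The robot is clear and at rest, so I'm handing in.

```bash
python3 -c "
from h import *
print(order.close_job())"
```

```text
the job is handed in; nothing more can be done
None
```

The canister lid is locked and released, and the job is handed in at about 14 s on the robot's clock. I pinched the rib of the nearer canister's lid and pushed it 10 mm down. I then turned it clockwise about 80°, let it rise into the notch, opened the gripper and backed off about 12 cm.

**Last checks**
- **Height:** the disc sits 3.3 mm below its start height by wrist depth, against the expected 3.5 mm for locked.
- **Turn:** the rib has turned 80.4°, and the dot stands over the middle of the double ridge.
- **Pressing:** the disc stayed 9.8–10.1 mm down wherever I checked during the turn, with about 10 N on the wrist.
- **Clearance:** the wrist force is about 0, so the robot is touching nothing.

**What disagreed**
- **Finger length:** the fingertips stand about 20 mm behind the TCP, not 8 mm ahead as described. My first pinch therefore closed above the rib without touching anything. I measured the real tips and went in 25 mm lower.
- **Camera offset:** the top and wrist cameras disagreed by about 1.5 mm on the lid. That gave a few newtons of side force, which I reduced with small shifts.
- **Bystanders:** in the last top picture the tin, spatula and pencil were in place, though the networks did not report the pencil. The arm hid the crown and most of the plaster model there. The wrist picture showed both looking undisturbed, but I did not measure their positions.

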